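# Tighten a denture-flask press with its ratchet lever

### The job

Clamp the denture flask in the bench press: turn the press's lever clockwise until the sprung pad presses firmly on the flask, but stop well before it is crushed. The lever strikes its stop post too early, so lift it off its serrations, swing it back, let it drop in again and keep turning; at the end let go of it, dropped fully down in its serrations. Leave everything else on the bench where it is.

Things in the scene. Friction and masses are not known exactly. Their poses are not given: they have to be found in the camera images.
- press: Bench press for denture flasks, bolted to the table: grey base 200 x 240 x 15 mm, two steel columns 180 mm apart carrying a grey bridge (60 x 220 mm, top 160 mm above the table) with the screw spindle upright in its middle. Origin: centre of the base's underside, under the spindle; z up; -x is its front, over which the lever points.
- lever_axis (a point): Point on the spindle's vertical axis, 210 mm above the table, level with the middle of the lowered lever's grip. Fixed to the press, with the press's axes.
- lever_grip (a point): Centre of the lever's upright black round grip, 24 mm across, 40 mm tall (20 mm either way of this point), at the outer end of the lever's arm, 100 mm from the spindle axis. It spins freely on its pin, so it need not be turned with the arm. The arm under it is 14 mm wide. x axis: along the arm from grip to spindle.
- stop_post (a point): Top of the one on the press's -y side of two thin steel stop posts (10 mm thick, tops 212 mm above the table) that stand on the bridge 50 mm from the spindle axis on either side of the lever. The arm can swing 0.9 rad to either side of the press's -x direction before it strikes one, lifted or not.
- lever (a joint): Height of the lever above its lowest place, m: 0 = down, serrations engaged; 0.012 = top of its travel. A spring and its weight pull it down with 6 N (down) to 8 N (top). Above 0.0065 it is clear and swings freely, leaving the spindle as it is. While it pushes on the teeth they rub and hinder lifting: ease it back a little first.
- swing (a joint): Angle of the lever ahead of the spindle, rad, clockwise seen from above; 0 at the start. The lever drops in only near multiples of 0.524 (12 upright teeth, about 0.1 rad of play in all). Let down on a crest it stays about 5 mm high, and drops in by itself when swung on slowly.
- spindle (a joint): Angle of the screw spindle, rad, growing clockwise seen from above (tightening); starts at -0.5 to 0.3. Spindle + swing = angle of the lever clockwise from the press's -x. Only the engaged lever turns it, either way; it stays where left. The pad goes down 8 mm a radian and meets the flask at 1.3 to 2.0 rad, out of reach of one stroke.
- pad: Steel pad, 80 x 80 x 8 mm, on rubber springs under the pressing plate; origin: centre of its underside. Free, the spindle takes about 6 N of sideways push at the grip (4.5 to 6 read at standstill); once the pad presses, 12.8 N per radian more (pad force: 160 N per radian). Well clamped: 20 to 70 N on the pad, a push 1.6 to 5.6 N above the free one (aim for 3.6 more). Above 100 N (8 N more) the flask is crushed.
- flask: Aluminium denture flask of two halves, each 110 x 100 x 30 mm, fixed on the press's base under the pad. Origin: centre of its underside. The gap between the halves differs from flask to flask, 2 to 7 mm, so its top is 77 to 82 mm above the table: where the pad meets it must be felt.
- jar_ring: Bystander: brass screw ring of a jar, 36 mm across, lying on the press's base. Origin: centre of its underside.
- wax_knife: Bystander: wax knife with wooden handle, 185 mm long, lying on the table left of the press. Origin: centre of its underside.
- marker: Bystander: black marker pen, 135 mm, lying right of the press. Origin: centre of its underside.
- bowl: Bystander: rubber mixing bowl, 110 mm across. Origin: centre of its underside.
- spray_can: Bystander: spray can, 60 mm across, 160 mm tall. Origin: centre of its underside.
- jar: Bystander: small amber jar, 60 mm across. Origin: centre of its underside.
- stone_model: Bystander: stone dental model, 70 x 65 mm, with a row of teeth. Origin: centre of its underside.

How it is judged:
By the outcome, as a careful person would: the job done as asked, in the order asked, and still so for the second after the job is handed in, with the robot touching nothing.
It also fails if it takes over 64 s, if anything falls off the work surface, if the arm or the gripper's body presses on something with over 40 N, if the wrist force passes 120 N, or if a joint passes its speed limit or range.

### The arm

A 7-joint arm with a two-finger parallel gripper is mounted at the origin on the work surface. World frame = base frame: x ahead of the robot, y to its left, z up, the work surface at z = 0. Lengths are in m, angles in rad, forces in N, time in s.
With the tool pointing down it reaches from about 0.4 to 0.85 m from the base axis. Payload 10.4 kg.
Tool frame: the origin (TCP) lies midway between the tips of the shut fingers; the grasp point (between the pads) lies 19 mm behind it; z points along the fingers, y is the line along which they close (so a half turn about z gives the same grasp; the last joint's range is limited). The gripper opens to 85 mm and grips with 20 to 120 N. Pads are 22 mm wide; open, the fingers measure 114 mm over their backs; the gripper's body (76 mm by 85 mm) begins 54 mm behind the grasp point. The pads swing forward as they close: fully open they stand 13 mm farther back than shut.
Start: joints at [-1.265, 0.332, -0.065, 1.46, 0.022, 1.35, -0.088], TCP at [0.202, 0.592, 0.197] pointing down, gripper open.
Joint ranges: [-2.6, 2.6], [-0.5, 2.12], [-1.47, 1.34], [0.16, 2.42], [-1.27, 4.41], [0.06, 2.06], [-2.6, 2.6]. Speed limits (rad/s): [2.22, 2.22, 2.79, 2.79, 3.14, 3.14, 3.14].

### API

Orientations are given as a unit quaternion [x, y, z, w].
In Python, from rig import ctrl gives the robot as it stands.
- The arm moves only by the tool carry_out, never from a script. Its argument "targets" is a list of rows, each a list of 4 numbers: the shift along the tool's x, y, z in cm, then the turn about the tool's z in degrees. In form: [[dx, dy, dz, roll], ...]. A call has exactly 8 rows; each row is the pose to reach, as a shift and turn from the pose commanded when the call began, along the tool's axes at that moment; what a row does not reach only later rows make up. A row lasts 1/10 s, in which the tool goes at most 50 mm and 8.59 degrees, less where a joint would pass 70% of its speed; a pose out of reach is approached as far as the arm can. A call with a gripper value outside its range is refused whole. "jaw" is the finger opening in cm, from 0 to 8.54, set as the call begins (left out, the last holds). The fingers move at their own pace and stop on an object; "force" is the grip in N (left out, the last holds). Time passes only in rows, so rows that repeat a pose let the fingers close, or fill a call up. It gives the time, the measured TCP pose, the force, the opening and the grip force at its end, in the units of the state.
- ctrl.sense(): the state, without advancing time (a new reading comes with each control period).
- ctrl.capture(name): name is "scene" or "top" or "wrist"; returns the picture (384x512x3 uint8, red, green, blue); there is no depth.
- ctrl.camera_info(name): a dict with "fx", "fy", "cx", "cy" (pixels), "cam_to_world" (4x4, takes a point from camera to world coordinates); the wrist camera has in their place "T_tool_cam" (4x4, takes a point from camera to tool coordinates, whose origin is the TCP and whose axes are the flange's). Camera axes: x right, y down, z forward; pixel columns grow to the right and rows downward; lengths in m; the calibration is good to about 2 mm. A picture is of the moment at which its call begins: read the wrist's pose just before it. camera_info takes no time and is no camera call.
- ctrl.sign_off(): hands the job in; it is judged then, once.
Trained networks look in the newest picture that a camera, given by its name, has taken for a name from the list of things; names that differ only in an ending like _2 or _b are one class to them, and where a whole thing is asked for, a point or a joint stands for the part that bears it (a point fixed in the world has none). Each returns a list of dicts, best first, with "conf" (0 to 1); they miss things now and then, are a little off and sometimes report something else, mostly with a low value. They report only what shows in the picture. A call takes as long as a camera call.
- ctrl.spot_in(camera, thing): "position" ([x, y, z] in m, in world coordinates, good to about 4 mm: the middle of the surface that is visible of it).
- ctrl.regions_of(camera, thing): "pixels" (384x512 bool, what is visible of it).
The state is a dict: "time": time; "joint_positions": joint angles; "qd": joint speeds; "tau": joint torques, N m; "ee_pos": TCP position; "tcp_rot": TCP orientation; "force": force on the tool from outside, world axes, zero at the start; "moment": the same for the moment, N m; "opening": opening from 0.0 (shut) to 1.0 (fully open); "finger_force": force on a finger pad.
Only numpy, scipy, OpenCV 4.12 (cv2) and the standard library are available. Lean on these libraries where they do the work, as an engineer would, in place of code of your own. Each camera call takes 0.05 s, during which the arm holds its last target. There are 200 camera calls.

## Working session

There is one attempt and no reset: what is moved stays moved. The work goes in short steps, Python scripts to look and compute and a tool call to move; the robot and the scene stay as the last step left them, time stands still between calls to the robot, and variables do not carry over. Pictures are saved under pics/ and viewed, at most 10 in all, crops included, and the job is handed in when it is done.

Besides the shell and the picture viewer there is one more tool, called after ">>>" as name(argument=value, ...) on one line, values as JSON. carry_out: Moves the arm, as the interface text tells. Its arguments: {"type":"object","properties":{"targets":{"type":"array"},"jaw":{"type":"number"},"force":{"type":"number"}},"required":["targets"]}

```bash
mkdir -p pics; ls; python3 - <<'E'
from rig import ctrl
import cv2,numpy as np
s=ctrl.sense(); print({k:np.round(v,3) for k,v in s.items()})
for c in("scene","top"):
    im=ctrl.capture(c); cv2.imwrite(f"pics/{c}0.png",im[:,:,::-1])
    for t in("lever_grip","stop_post","press","lever"):
        print(c,t,[(np.round(d["position"],4),round(d["conf"],2)) for d in ctrl.spot_in(c,t)[:3]])
    i=ctrl.camera_info(c);print({k:np.round(v,3).tolist() for k,v in i.items()})
a=cv2.imread("pics/scene0.png");b=cv2.imread("pics/top0.png")
cv2.imwrite("pics/both.png",cv2.resize(np.vstack([a,b]),(400*1,600)))
print(ctrl.sense()["time"])
E
```

```text
pics
{'time': np.float64(0.0), 'joint_positions': array([-1.265,  0.333, -0.065,  1.461,  0.022,  1.35 , -0.089]), 'qd': array([ 0.   ,  0.001,  0.001, -0.   , -0.   ,  0.   ,  0.001]), 'tau': array([ 2.0000e-03, -6.2546e+01,  5.0000e-02, -3.9159e+01,  1.6000e-02,
        1.0000e-02,  0.0000e+00]), 'ee_pos': array([0.202, 0.591, 0.196]), 'tcp_rot': array([ 0.164,  0.987, -0.001, -0.   ]), 'force': array([ 0.508, -0.739, -0.443]), 'moment': array([-0.059, -0.022, -0.028]), 'finger_force': np.float64(0.0), 'opening': np.float64(0.999)}
scene lever_grip [(array([0.5216, 0.0722, 0.1943]), 0.64)]
scene stop_post [(array([0.5805, 0.0775, 0.0716]), 0.91)]
scene press [(array([0.5856, 0.069 , 0.0704]), 0.85), (array([0.5459, 0.0715, 0.1927]), 0.17)]
scene lever [(array([0.52  , 0.0695, 0.1964]), 0.83)]
{'fx': 388.668, 'fy': 388.668, 'cx': 253.281, 'cy': 188.885, 'cam_to_world': [[-0.396, 0.731, -0.555, 1.193], [0.918, 0.319, -0.235, 0.238], [0.005, -0.603, -0.798, 1.003], [0.0, 0.0, 0.0, 1.0]]}
top lever_grip [(array([0.5276, 0.0667, 0.1947]), 0.74)]
top stop_post [(array([0.544 , 0.0529, 0.0149]), 0.74)]
top press [(array([0.546 , 0.0515, 0.0141]), 0.66)]
top lever [(array([0.5302, 0.0659, 0.1965]), 0.63)]
{'fx': 369.072, 'fy': 369.072, 'cx': 248.03, 'cy': 191.899, 'cam_to_world': [[0.027, -0.991, 0.13, 0.454], [-0.999, -0.023, 0.035, -0.031], [-0.032, -0.131, -0.991, 1.153], [0.0, 0.0, 0.0, 1.0]]}
0.5
```

```bash
python3 - <<'E'
import cv2,numpy as np
a=cv2.imread("pics/scene0.png");b=cv2.imread("pics/top0.png")
cv2.imwrite("pics/top_crop.png",cv2.resize(b[60:280,100:393],(800,600),interpolation=2))
E
```

```text
(no output)
```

View pics/scene0.png

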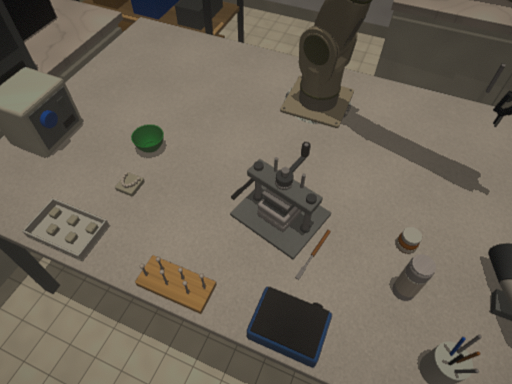

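View pics/top_crop.png

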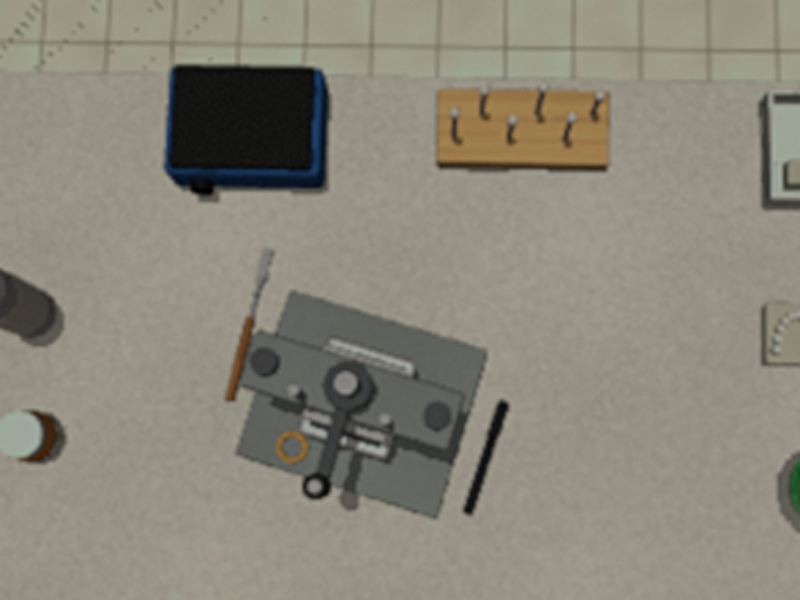

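The scene shows the press with its lever toward the robot. In the top crop the spindle is at (345,384), the grip top at (317,486), the stop posts at (295,392) and (386,420), and the column caps at (264,361) and (437,415). Clockwise moves the grip toward image left (+y).

```bash
cat > h.py <<'E'
from rig import ctrl
import numpy as np, cv2
from scipy.spatial.transform import Rotation as R
def ray(c,uv,z):
    i=ctrl.camera_info(c);T=np.array(i["cam_to_world"])
    d=T[:3,:3]@[(uv[0]-i["cx"])/i["fx"],(uv[1]-i["cy"])/i["fy"],1];o=T[:3,3]
    return o+d*(z-o[2])/d[2]
def crop(u,v): return (100+u/2.7304-.3,60+v/2.727-.3)
E
python3 - <<'E'
from h import *
P={k:ray("top",crop(*uv),z) for k,uv,z in [("grip",(317,486),.23),("postL",(295,392),.212),("postR",(386,420),.212),("colL",(264,361),.165),("colR",(437,415),.165),("b1",(292,291),.015),("b2",(487,350),.015),("b3",(437,517),.015),("b4",(237,455),.015),("kn1",(265,250),.01),("kn2",(232,398),.01),("spin210",(345,384),.21),("spin225",(345,384),.225)]}
for k,p in P.items(): print(k,p.round(4))
print("base c",np.mean([P[k] for k in("b1","b2","b3","b4")],0), "colmid",(P["colL"]+P["colR"])/2, np.linalg.norm((P["colL"]-P["colR"])),"postmid",(P["postL"]+P["postR"])/2)
d=P["colL"]-P["colR"];print("press yaw",np.arctan2(-d[0],d[1]))
d=P["postL"]-P["postR"];print("press yaw",np.arctan2(-d[0],d[1]))
d=P["b1"]-P["b2"]+P["b4"]-P["b3"];print("press yaw",np.arctan2(-d[0],d[1]))
E
```

```text
grip [0.4579 0.0784 0.23  ]
postL [0.5453 0.1048 0.212 ]
postR [0.521  0.0182 0.212 ]
colL [0.5801 0.1438 0.165 ]
colR [ 0.5305 -0.0293  0.165 ]
b1 [0.6815 0.1416 0.015 ]
b2 [ 0.6177 -0.0841  0.015 ]
b3 [ 0.428  -0.0316  0.015 ]
b4 [0.4911 0.1961 0.015 ]
kn1 [0.7305 0.176  0.01  ]
kn2 [0.5562 0.2061 0.01  ]
spin210 [0.5542 0.058  0.21  ]
spin225 [0.5526 0.0566 0.225 ]
base c [0.554583   0.05549683 0.015     ] colmid [0.55527977 0.05724902 0.165     ] 0.17999707331705236 postmid [0.53313591 0.06148607 0.212     ]
press yaw -0.2788713804494862
press yaw -0.27344565952054883
press yaw -0.27280965989060346
```

>>> carry_out(targets=[[-2,-2,-3,0],[-5,-5,-6,0],[-8.4,-8.4,-8,-1],[-11.8,-11.8,-8,-2],[-15.2,-15.2,-8,-3.3],[-18.6,-18.6,-8,-3.3],[-22,-22,-8,-3.3],[-25.4,-25.4,-8,-3.3]])

```text
time: 1.3
ee_pos: [0.3607, 0.2672, 0.277]
tcp_rot: [0.135, 0.991, 0.0, 0.0]
force: [1.1, 0.2, 1.1]
opening: 0.999
finger_force: 0.0
```

>>> carry_out(targets=[[-3,-3,0,0],[-6,-6,0,0],[-9,-9,0,0],[-11.5,-11,0,0],[-13.5,-13,0,0],[-14.5,-14,0,0],[-14.5,-14,0,0],[-14.5,-14,0,0]])

```text
time: 2.1
ee_pos: [0.4621, 0.0961, 0.2767]
tcp_rot: [0.135, 0.991, 0.0, -0.0]
force: [-0.2, 0.8, -0.1]
opening: 0.998
finger_force: 0.0
```

```bash
cat >> h.py <<'E'
A=np.array([.555,.057]);YAW=-.276
def st():
    s=ctrl.sense();return np.array(s["ee_pos"]),R.from_quat(s["tcp_rot"]),s
def gp(th,r=.1):
    f=np.pi+YAW-th; return A+r*np.array([np.cos(f),np.sin(f)])
def totool(d,rot): return (rot.inv().apply(d)*100).round(2)
E
python3 - <<'E'
from h import *
p,r,s=st(); print(s["time"],p.round(4),r.as_matrix().round(3).tolist(),s["force"])
im=ctrl.capture("wrist");cv2.imwrite("pics/w1.png",im[:,:,::-1])
for t in("lever_grip","lever"):print(t,[(np.round(d["position"],4),round(d["conf"],2)) for d in ctrl.spot_in("wrist",t)[:2]])
m=ctrl.regions_of("wrist","lever_grip")
if m: ys,xs=np.nonzero(m[0]["pixels"]);print(xs.min(),xs.max(),ys.min(),ys.max())
i=ctrl.camera_info("wrist");print({k:np.round(v,3).tolist() for k,v in i.items()})
g=np.array([.4579,.0784,.23]);print("to grip",totool(g-p,r))
E
```

```text
2.1 [0.4621 0.0961 0.2767] [[-0.964, 0.268, -0.0], [0.268, 0.964, 0.0], [0.0, 0.0, -1.0]] [-0.22792858  0.80750051 -0.08013513]
lever_grip [(array([0.5214, 0.0712, 0.1948]), 0.9)]
lever [(array([0.6351, 0.4272, 0.0385]), 0.71), (array([0.5192, 0.0772, 0.1949]), 0.63)]
211 259 173 304
{'fx': 302.096, 'fy': 302.096, 'cx': 248.392, 'cy': 193.931, 'T_tool_cam': [[-0.0, -0.962, -0.271, 0.069], [1.0, -0.0, -0.0, -0.001], [0.0, -0.271, 0.962, -0.177], [0.0, 0.0, 0.0, 1.0]]}
to grip [-0.07 -1.81  4.67]
```

View pics/w1.png

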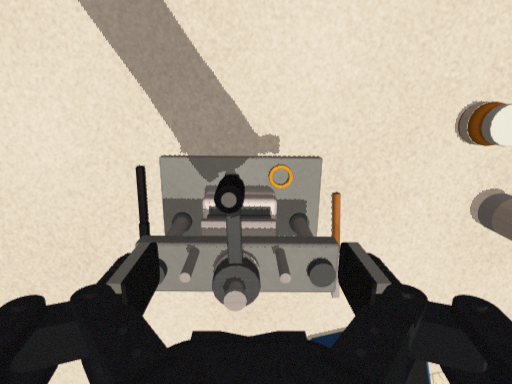

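The wrist view shows the grip top at about (230,199), the spindle cap at (234,300), and the stop-post tops at (184,278) and (287,278).

```bash
python3 - <<'E'
from h import *
p,r,s=st(); i=ctrl.camera_info("wrist");T=np.array(i["T_tool_cam"])
def w(u,v,z):
    d=r.apply(T[:3,:3]@[(u-i["cx"])/i["fx"],(v-i["cy"])/i["fy"],1]);o=p+r.apply(T[:3,3]);return o+d*(z-o[2])/d[2]
g=w(230,199,.23);print("grip",g,"postmid",(w(184,278,.212)+w(287,278,.212))/2,"spin",w(234,300,.228))
for c in(g,np.array([.4579,.0784,.23])):
    d=c[:2]-A;print("theta",np.pi+YAW-np.arctan2(d[1],d[0]),np.hypot(*d))
E
```

```text
grip [0.45603025 0.08206798 0.23      ] postmid [0.53352613 0.06331329 0.212     ] spin [0.54451306 0.05947759 0.228     ]
theta -0.027927933030529317 0.10209512184867318
theta -0.059076443430369 0.09943022679245991
```

>>> carry_out(targets=[[0,-1.7,1,0],[0,-1.7,3,0],[0,-1.7,5,0],[0,-1.7,6.8,0],[0,-1.7,8,0],[0,-1.7,8.3,0],[0,-1.7,8.3,0],[0,-1.7,8.3,0]])

```text
time: 3.1
ee_pos: [0.4582, 0.0793, 0.1945]
tcp_rot: [0.135, 0.991, 0.0, 0.0]
force: [0.7, 0.5, 1.1]
opening: 0.994
finger_force: 0.0
```

```bash
python3 - <<'E'
from h import *
f=[]
for k in range(6):
    ctrl.capture("wrist");s=ctrl.sense();f.append(s["force"])
print(s["time"],s["ee_pos"],np.mean(f,0),np.std(f,0))
E
```

```text
3.4 [0.45796404 0.07907883 0.19399113] [ 0.35463908 -0.05978189 -0.08540752] [0.4905233  0.30848398 0.71851068]
```

>>> carry_out(targets=[[0,0,0,0],[0,0,0,0],[0,0,0,0],[0,0,0,0],[0,0,0,0],[0,0,0,0],[0,0,0,0],[0,0,0,0]], jaw=1.5, force=50)

```text
time: 4.2
ee_pos: [0.4582, 0.0792, 0.1942]
tcp_rot: [0.135, 0.991, 0.0, 0.0]
force: [-1.1, 0.4, 5.0]
opening: 0.177
finger_force: 2.6
```

```bash
cat >> h.py <<'E'
def read(n=4,bias=np.zeros(3)):
    f=[]
    for k in range(n): ctrl.capture("wrist");f.append(np.array(ctrl.sense()["force"])-bias)
    F=np.mean(f,0);p,r,s=st();d=p[:2]-A;rad=d/np.hypot(*d);tan=np.array([rad[1],-rad[0]]) # clockwise tangent
    print("t %.2f p %s th %.3f r %.4f  F %s  Ftan(against cw) %.2f Frad %.2f op %.3f ff %.1f"%(s["time"],p.round(4),np.pi+YAW-np.arctan2(d[1],d[0]),np.hypot(*d),F.round(2),-F[:2]@tan,F[:2]@rad,s["opening"],s["finger_force"]))
    return p,r
E
python3 -c "
from h import *
read()"
```

```text
t 4.40 p [0.4581 0.0792 0.1941] th -0.051 r 0.0994  F [-1.01  0.32  5.38]  Ftan(against cw) -0.09 Frad 1.06 op 0.176 ff 2.7
```

```bash
python3 - <<'E'
from h import *
im=ctrl.capture("wrist")[:,:,::-1];im2=ctrl.capture("scene")[:,:,::-1]
cv2.imwrite("pics/g1.png",np.vstack([cv2.resize(im[120:330,140:380],(480,300)),cv2.resize(im2[120:245,220:420],(480,300))]))
E
```

```text
(no output)
```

View pics/g1.png

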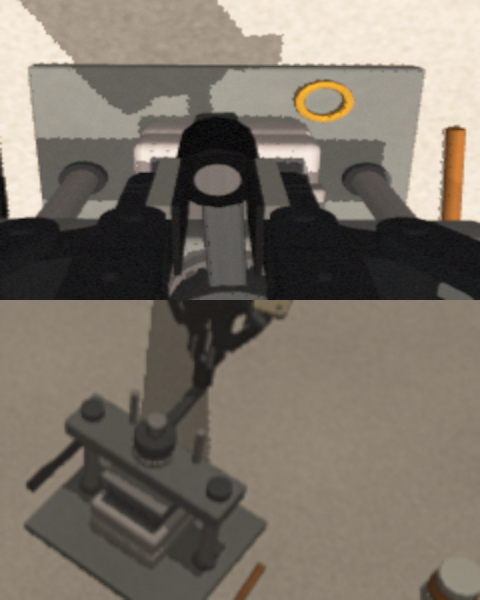

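The picture shows the grip centred between the pads, with the silver disc at crop (217,180). The grip force is low, though, so I'll close further.

>>> carry_out(targets=[[0,0,0,0],[0,0,0,0],[0,0,0,0],[0,0,0,0],[0,0,0,0],[0,0,0,0],[0,0,0,0],[0,0,0,0]], jaw=0, force=40)

```text
time: 5.3
ee_pos: [0.4579, 0.079, 0.1938]
tcp_rot: [0.135, 0.991, 0.0, 0.0]
force: [1.4, 0.6, 5.5]
opening: 0.003
finger_force: 2.5
```

```bash
python3 - <<'E'
from h import *
p,r=read()
im=ctrl.capture("wrist")[:,:,::-1]
cv2.imwrite("pics/g2.png",cv2.resize(im[150:330,140:380],(800,600)))
E
```

```text
t 5.50 p [0.458  0.079  0.1938] th -0.053 r 0.0995  F [ 0.26 -0.37  5.66]  Ftan(against cw) 0.31 Frad -0.33 op 0.002 ff 2.5
```

View pics/g2.png

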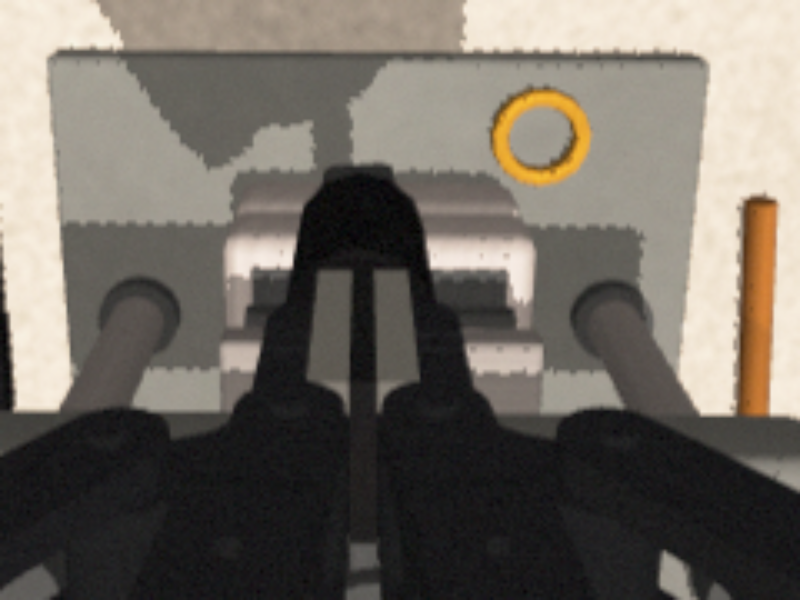

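The fingers have shut above the grip or beside it rather than on it. I'll check from the side cameras.

```bash
python3 - <<'E'
from h import *
a=ctrl.capture("scene")[110:220,240:350,::-1];b=ctrl.capture("top")[170:280,160:270,::-1]
cv2.imwrite("pics/s2.png",np.hstack([cv2.resize(a,(400,400),interpolation=2),cv2.resize(b,(400,400),interpolation=2)]))
E
```

```text
(no output)
```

View pics/s2.png

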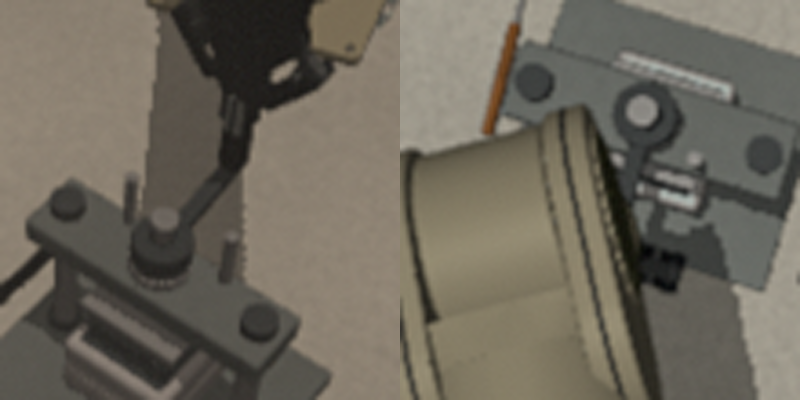

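The fingertips stand on top of the grip. I'll triangulate the grip top from the scene and top pictures I already have, to check its height.

```bash
python3 - <<'E'
from h import *
a=cv2.imread("pics/scene0.png")[125:215,240:340]
cv2.imwrite("pics/s0z.png",cv2.resize(a,(600,540),interpolation=2))
for z in(.19,.2,.21,.22,.23): print(z,ray("scene",(306,146),z)[:2].round(4),ray("top",crop(317,486),z)[:2].round(4))
c=a
E
```

```text
0.19 [0.4249 0.0757] [0.458  0.0832]
0.2 [0.4343 0.0777] [0.458 0.082]
0.21 [0.4437 0.0797] [0.4579 0.0808]
0.22 [0.4532 0.0817] [0.4579 0.0796]
0.23 [0.4626 0.0837] [0.4579 0.0784]
```

View pics/s0z.png

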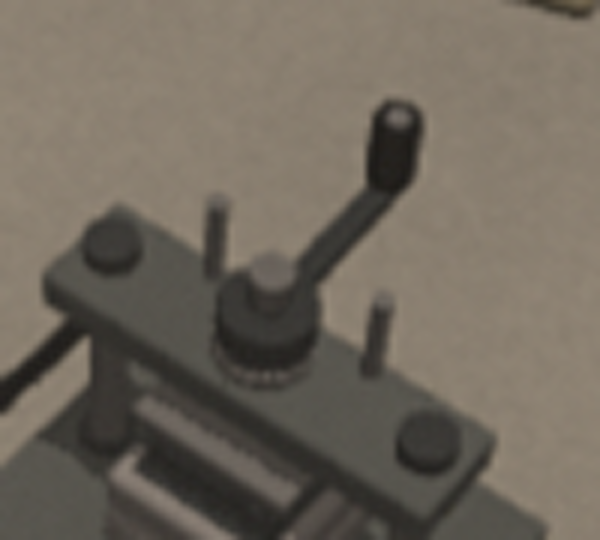

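The grip top is confirmed at z≈0.23. The shut tips stand on it while the TCP reads 0.194, so the fingers reach about 3 cm less than I assumed. I'll lift a little, open, and take the grip lower.

>>> carry_out(targets=[[0,0,-0.5,0],[0,0,-1,0],[0,0,-1.5,0],[0,0,-1.5,0],[0,0,-1.5,0],[0,0,-1.5,0],[0,0,-1.5,0],[0,0,-1.5,0]], jaw=6)

```text
time: 6.45
ee_pos: [0.4577, 0.079, 0.2086]
tcp_rot: [0.135, 0.991, -0.0, -0.0]
force: [-0.2, 0.1, -0.2]
opening: 0.704
finger_force: 0.0
```

>>> carry_out(targets=[[0,0,0.5,0],[0,0,1,0],[0,0,1.6,0],[0,0,2.4,0],[0,0,3.2,0],[0,0,3.8,0],[0,0,4.2,0],[0,0,4.2,0]])

```text
time: 7.25
ee_pos: [0.4576, 0.0789, 0.1661]
tcp_rot: [0.135, 0.991, -0.0, -0.0]
force: [0.4, 0.4, -0.3]
opening: 0.705
finger_force: 0.0
```

>>> carry_out(targets=[[0,0,0,0],[0,0,0,0],[0,0,0,0],[0,0,0,0],[0,0,0,0],[0,0,0,0],[0,0,0,0],[0,0,0,0]], jaw=0.5, force=40)

```text
time: 8.05
ee_pos: [0.4579, 0.0791, 0.1668]
tcp_rot: [0.135, 0.991, 0.0, 0.0]
force: [-0.7, 1.1, 1.4]
opening: 0.262
finger_force: 39.5
```

```bash
python3 -c "
from h import *
read()
im=ctrl.capture('wrist')[:,:,::-1]
cv2.imwrite('pics/g3.png',cv2.resize(im[150:330,140:380],(800,600)))"
```

```text
t 8.25 p [0.4578 0.0791 0.1667] th -0.053 r 0.0996  F [-0.64  0.76  2.03]  Ftan(against cw) -0.60 Frad 0.79 op 0.265 ff 39.5
```

Now it's gripped: opening about 22.6 mm, grip force 39.5 N. I'll make the first stroke clockwise (+tool y).

>>> carry_out(targets=[[0.01,0.54,0,0],[-0.01,1.08,0,0],[-0.05,1.63,0,0],[-0.13,2.17,0,0],[-0.24,2.71,0,0],[-0.38,3.24,0,0],[-0.54,3.75,0,0],[-0.72,4.24,0,0]])

```text
time: 9.1
ee_pos: [0.4757, 0.1177, 0.1664]
tcp_rot: [0.135, 0.991, -0.001, -0.001]
force: [-4.3, -4.3, 4.4]
opening: 0.271
finger_force: 40.0
```

```bash
python3 -c "
from h import *
read()"
```

```text
t 9.30 p [0.4759 0.1179 0.1665] th 0.380 r 0.0998  F [-3.14 -2.72  3.97]  Ftan(against cw) 4.07 Frad 0.83 op 0.267 ff 39.9
```

>>> carry_out(targets=[[-0.22,0.49,0,0],[-0.46,0.99,0,0],[-0.74,1.46,0,0],[-1.04,1.92,0,0],[-1.36,2.37,0,0],[-1.71,2.79,0,0],[-2.09,3.2,0,0],[-2.44,3.55,0,0]])

```text
time: 10.1
ee_pos: [0.5087, 0.1457, 0.1665]
tcp_rot: [0.135, 0.991, -0.0, -0.001]
force: [-5.3, -2.2, 4.6]
opening: 0.265
finger_force: 40.0
```

```bash
python3 -c "
from h import *
read(6)"
```

```text
t 10.40 p [0.5088 0.1456 0.1667] th 0.815 r 0.0999  F [-3.73 -1.1   3.79]  Ftan(against cw) 3.82 Frad 0.75 op 0.264 ff 40.0
```

>>> carry_out(targets=[[0.18,-0.18,0,0],[0.36,-0.35,0,0],[0.36,-0.35,0,0],[0.36,-0.35,-0.3,0],[0.36,-0.35,-0.6,0],[0.36,-0.35,-0.9,0],[0.36,-0.35,-1.05,0],[0.36,-0.35,-1.05,0]])

```text
time: 11.2
ee_pos: [0.5048, 0.1427, 0.1771]
tcp_rot: [0.135, 0.991, -0.0, 0.0]
force: [2.7, -3.3, -7.6]
opening: 0.264
finger_force: 39.5
```

```bash
python3 -c "
from h import *
read()"
```

```text
t 11.40 p [0.5048 0.1428 0.177 ] th 0.765 r 0.0994  F [ 2.09 -3.56 -7.83]  Ftan(against cw) -0.00 Frad -4.13 op 0.268 ff 39.5
```

>>> carry_out(targets=[[0.47,-0.52,0,0],[1.07,-1.31,0,0],[1.6,-2.17,0,0],[2.03,-3.07,0,0],[2.37,-4.01,0,0],[2.62,-4.97,0,0],[2.77,-5.96,0,0],[2.82,-6.96,0,0]])

```text
time: 12.2
ee_pos: [0.4595, 0.0839, 0.1776]
tcp_rot: [0.135, 0.991, 0.001, 0.001]
force: [6.1, -1.1, -7.5]
opening: 0.266
finger_force: 39.5
```

```bash
python3 -c "
from h import *
read(2)"
```

```text
t 12.30 p [0.4594 0.083  0.1777] th -0.011 r 0.0991  F [ 5.04 -2.55 -7.78]  Ftan(against cw) 1.13 Frad -5.53 op 0.268 ff 39.5
```

>>> carry_out(targets=[[-0.05,-1,0,0],[-0.2,-1.99,0,0],[-0.45,-2.96,0,0],[-0.79,-3.89,0,0],[-1.22,-4.79,0,0],[-1.75,-5.65,0,0],[-2.35,-6.44,0,0],[-3.1,-7.24,0,0]])

```text
time: 13.1
ee_pos: [0.4698, 0.0059, 0.1774]
tcp_rot: [0.135, 0.991, 0.001, 0.0]
force: [5.3, 3.7, -7.8]
opening: 0.264
finger_force: 39.7
```

```bash
python3 -c "
from h import *
read(3)"
```

```text
t 13.25 p [0.4701 0.0056 0.1774] th 5.462 r 0.0993  F [ 5.04  3.27 -7.31]  Ftan(against cw) -0.19 Frad -6.00 op 0.264 ff 39.6
```

>>> carry_out(targets=[[0.05,0.12,0,0],[0.05,0.12,0.2,0],[0.05,0.12,0.4,0],[0.05,0.12,0.6,0],[0.05,0.12,0.8,0],[0.05,0.12,0.95,0],[0.05,0.12,1.05,0],[0.05,0.12,1.05,0]])

```text
time: 14.05
ee_pos: [0.4692, 0.0065, 0.1671]
tcp_rot: [0.135, 0.991, -0.0, -0.0]
force: [-1.4, -1.1, 1.2]
opening: 0.264
finger_force: 40.6
```

```bash
python3 -c "
from h import *
read(4)"
```

```text
t 14.25 p [0.4692 0.0066 0.167 ] th 5.476 r 0.0995  F [-2.02 -1.23  2.14]  Ftan(against cw) 0.04 Frad 2.36 op 0.266 ff 40.7
```

>>> carry_out(targets=[[0.47,0.49,0,0],[0.91,1.02,0,0],[1.32,1.59,0,0],[1.69,2.18,0,0],[2.01,2.79,0,0],[2.29,3.43,0,0],[2.53,4.09,0,0],[2.7,4.66,0,0]])

```text
time: 15.05
ee_pos: [0.4554, 0.0586, 0.1667]
tcp_rot: [0.135, 0.991, -0.001, -0.0]
force: [-1.2, -5.4, 3.0]
opening: 0.269
finger_force: 40.7
```

```bash
python3 -c "
from h import *
read(8)"
```

```text
t 15.45 p [0.4555 0.0589 0.1667] th -0.257 r 0.0995  F [-3.22 -3.48  3.41]  Ftan(against cw) 3.54 Frad 3.16 op 0.265 ff 40.8
```

>>> carry_out(targets=[[0.09,0.34,0,0],[0.17,0.68,0,0],[0.23,1.07,0,0],[0.28,1.47,0,0],[0.28,1.47,0,0],[0.28,1.47,0,0],[0.28,1.47,0,0],[0.28,1.47,0,0]])

```text
time: 16.25
ee_pos: [0.4568, 0.0738, 0.1667]
tcp_rot: [0.135, 0.991, 0.0, -0.0]
force: [-3.6, -3.4, 3.4]
opening: 0.265
finger_force: 40.8
```

```bash
python3 -c "
from h import *
read(6)"
```

```text
t 16.55 p [0.4568 0.0738 0.1667] th -0.107 r 0.0996  F [-3.35 -3.66  3.72]  Ftan(against cw) 4.17 Frad 2.69 op 0.268 ff 40.8
```

>>> carry_out(targets=[[0.03,0.4,0,0],[0.05,0.8,0,0],[0.05,1.19,0,0],[0.04,1.49,0,0],[0.04,1.49,0,0],[0.04,1.49,0,0],[0.04,1.49,0,0],[0.04,1.49,0,0]])

```text
time: 17.35
ee_pos: [0.4604, 0.0883, 0.1667]
tcp_rot: [0.135, 0.991, 0.0, -0.0]
force: [-3.7, -3.6, 3.0]
opening: 0.266
finger_force: 40.8
```

```bash
python3 -c "
from h import *
read(6)"
```

```text
t 17.65 p [0.4605 0.0883 0.1667] th 0.044 r 0.0996  F [-3.59 -3.68  3.56]  Ftan(against cw) 4.62 Frad 2.25 op 0.270 ff 40.8
```

>>> carry_out(targets=[[-0.03,0.4,0,0],[-0.07,0.79,0,0],[-0.13,1.19,0,0],[-0.19,1.48,0,0],[-0.19,1.48,0,0],[-0.19,1.48,0,0],[-0.19,1.48,0,0],[-0.19,1.48,0,0]])

```text
time: 18.45
ee_pos: [0.4662, 0.1022, 0.1667]
tcp_rot: [0.135, 0.991, 0.0, -0.0]
force: [-5.2, -2.4, 3.8]
opening: 0.265
finger_force: 40.8
```

```bash
python3 -c "
from h import *
read(6)"
```

```text
t 18.75 p [0.4662 0.1022 0.1667] th 0.195 r 0.0996  F [-4.45 -2.46  3.38]  Ftan(against cw) 4.21 Frad 2.85 op 0.263 ff 40.8
```

>>> carry_out(targets=[[-0.08,0.34,0,0],[-0.16,0.68,0,0],[-0.25,0.97,0,0],[-0.34,1.25,0,0],[-0.34,1.25,0,0],[-0.34,1.25,0,0],[-0.34,1.25,0,0],[-0.34,1.25,0,0]])

```text
time: 19.55
ee_pos: [0.4728, 0.1134, 0.1667]
tcp_rot: [0.135, 0.991, 0.0, -0.0]
force: [-4.3, -2.3, 3.4]
opening: 0.272
finger_force: 40.8
```

```bash
python3 -c "
from h import *
read(6)"
```

```text
t 19.85 p [0.4728 0.1134 0.1667] th 0.325 r 0.0997  F [-4.58 -1.98  3.38]  Ftan(against cw) 4.22 Frad 2.66 op 0.262 ff 40.8
```

>>> carry_out(targets=[[-0.12,0.33,0,0],[-0.25,0.65,0,0],[-0.37,0.93,0,0],[-0.5,1.2,0,0],[-0.5,1.2,0,0],[-0.5,1.2,0,0],[-0.5,1.2,0,0],[-0.5,1.2,0,0]])

```text
time: 20.65
ee_pos: [0.4808, 0.1236, 0.1667]
tcp_rot: [0.135, 0.991, 0.0, -0.0]
force: [-6.3, -1.8, 3.4]
opening: 0.264
finger_force: 40.8
```

```bash
python3 -c "
from h import *
read(6)"
```

```text
t 20.95 p [0.4808 0.1236 0.1667] th 0.455 r 0.0997  F [-4.75 -1.95  4.  ]  Ftan(against cw) 4.62 Frad 2.23 op 0.266 ff 40.8
```

>>> carry_out(targets=[[-0.14,0.27,0,0],[-0.28,0.53,0,0],[-0.38,0.7,0,0],[-0.49,0.87,0,0],[-0.49,0.87,0,0],[-0.49,0.87,0,0],[-0.49,0.87,0,0],[-0.49,0.87,0,0]])

```text
time: 21.75
ee_pos: [0.4876, 0.1306, 0.1666]
tcp_rot: [0.135, 0.991, -0.0, -0.0]
force: [-6.3, -2.2, 4.8]
opening: 0.271
finger_force: 40.9
```

```bash
python3 -c "
from h import *
read(8)"
```

```text
t 22.15 p [0.4875 0.1306 0.1666] th 0.553 r 0.0998  F [-6.   -2.55  4.92]  Ftan(against cw) 6.15 Frad 2.18 op 0.271 ff 40.9
```

>>> carry_out(targets=[[-0.1,0.17,0,0],[-0.21,0.34,0,0],[-0.35,0.54,0,0],[-0.5,0.74,0,0],[-0.65,0.93,0,0],[-0.81,1.13,0,0],[-0.81,1.13,0,0],[-0.81,1.13,0,0]])

```text
time: 22.95
ee_pos: [0.4982, 0.1392, 0.1665]
tcp_rot: [0.135, 0.991, -0.0, -0.001]
force: [-7.5, -4.0, 5.5]
opening: 0.264
finger_force: 41.0
```

```bash
python3 -c "
from h import *
read(8)"
```

```text
t 23.35 p [0.4982 0.1392 0.1665] th 0.690 r 0.0999  F [-7.01 -3.02  5.24]  Ftan(against cw) 7.48 Frad 1.50 op 0.271 ff 41.0
```

>>> carry_out(targets=[[0.06,-0.08,0,0],[0.13,-0.15,0,0],[0.19,-0.23,0,0],[0.25,-0.3,0,0],[0.25,-0.3,0,0],[0.25,-0.3,0,0],[0.25,-0.3,0,0],[0.25,-0.3,0,0]])

```text
time: 24.15
ee_pos: [0.4958, 0.1373, 0.1668]
tcp_rot: [0.135, 0.991, 0.0, 0.0]
force: [-2.6, 0.7, 3.4]
opening: 0.268
finger_force: 40.8
```

```bash
python3 -c "
from h import *
read(4)"
```

```text
t 24.35 p [0.4957 0.1373 0.1667] th 0.659 r 0.0998  F [-2.29 -0.05  3.45]  Ftan(against cw) 1.87 Frad 1.32 op 0.268 ff 40.8
```

>>> carry_out(targets=[[0,0,0,0],[0,0,0,0],[0,0,0,0],[0,0,0,0],[0,0,0,0],[0,0,0,0],[0,0,0,0],[0,0,0,0]], jaw=6)

```text
time: 25.15
ee_pos: [0.4957, 0.1371, 0.1667]
tcp_rot: [0.135, 0.991, 0.0, 0.0]
force: [-0.6, 0.8, -0.1]
opening: 0.7
finger_force: 0.0
```

>>> carry_out(targets=[[0,0,-0.5,0],[0,0,-1.5,0],[0,0,-3,0],[0,0,-5,0],[0,0,-7,0],[0,0,-9,0],[0,0,-11,0],[0,0,-11,0]])

```text
time: 25.95
ee_pos: [0.4969, 0.1374, 0.2802]
tcp_rot: [0.135, 0.991, 0.001, 0.002]
force: [0.2, 1.2, -0.2]
opening: 0.706
finger_force: 0.0
```

```bash
python3 - <<'E'
from h import *
read(2)
a=ctrl.capture("wrist")[:,:,::-1];b=ctrl.capture("scene")[125:215,240:340,::-1]
cv2.imwrite("pics/f.png",np.hstack([cv2.resize(a[120:340,140:380],(400,367)),cv2.resize(b,(400,367),interpolation=2)]))
E
```

```text
t 26.05 p [0.4958 0.1372 0.2772] th 0.659 r 0.0996  F [-0.59 -0.12 -0.65]  Ftan(against cw) 0.54 Frad 0.26 op 0.705 ff 0.0
```

View pics/f.png

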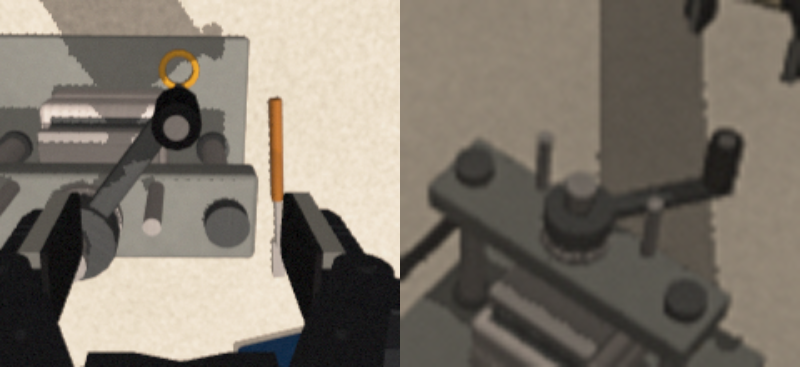

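The picture shows the lever free, with its hub seated as at the start and the grip near (178,125). The bystanders are where they were, so I'm handing in.

```bash
python3 -c "
from rig import ctrl
print(ctrl.sign_off())"
```

```text
the job is handed in; nothing more can be done
None
```

The flask is clamped and the job is handed in at about 26 s: the push read about 3.3 N above the free one (roughly 40 N on the pad), and the lever is released, down in its serrations. On my first try the fingers shut on top of the grip with about 5.5 N, and the lever did not move.

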